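Put the loupe away under the top tray of the instrument box

ROBOT

A 7-joint arm with a two-finger parallel gripper is mounted at the origin on a cart in front of the work surface, level with it; the furniture and walls round the work are solid. World frame = base frame: x ahead of the robot, y to its left, z up, the work surface at z = 0. Lengths are in m, angles in rad, forces in N, time in s.
With the tool pointing down it reaches from about 0.4 to 0.9 m from the base axis. Payload 5.5 kg.
Tool frame: the origin (TCP) lies at the very end of the fingers, on their centre line; the grasp point (between the pads) lies 19 mm behind it; z points along the fingers, x is the direction in which the jaws open and shut, and the axes are right-handed (so a half turn about z gives the same grasp; the last joint's range is limited). The gripper opens to 92 mm and grips with 3 to 60 N. Pads are 19 mm wide; open, the fingers measure 130 mm over their backs; the gripper's body (75 mm by 190 mm) begins 47 mm behind the grasp point.
Start: joints at [1.48, 0.501, -0.427, 1.55, 0.221, 1.138, -0.21], TCP at [0.225, -0.61, 0.227] pointing down, gripper open.
Joint ranges: [-2.88, 2.88], [-0.31, 2.03], [-1.54, 1.56], [0.2, 2.42], [-1.41, 4.55], [0.19, 2.02], [-2.57, 2.57]. Speed limits (rad/s): [2.57, 2.57, 3.14, 3.14, 3.14, 3.14, 3.14].

INTERFACE

Orientations are given as a rotation vector (axis times angle).
In Python, from cell import status, optics, robot gives the robot as it stands. The module is installed in compiled form; this text tells all that it offers.
- The arm moves only by the shell command python3 -m pendant 'ROWS' [OPENING] [FORCE]. ROWS is JSON, a list of rows, each a list of 2 entries, a list of its own where there are three numbers: the shift along the tool's x, y, z in m, then the turn about the tool's z in degrees. A call has exactly 8 rows; each row shifts and turns the pose as measured when the row begins, along the tool's axes as they then stand; what a row does not reach is not made up. A row lasts 1/8 s, in which the tool goes at most 62.5 mm and 10.7 degrees, less where a joint would pass 70% of its speed; a pose out of reach is approached as far as the arm can. A call with a gripper value outside its range is refused whole. OPENING is the finger opening in m, from 0 to 0.0918, set as the call begins (- or left out, the last holds). The fingers move at their own pace and stop on an object; FORCE is the grip in N (left out, the last holds). Time passes only in rows, so rows that do not move let the fingers close, or fill a call up. It gives the time, the measured TCP pose, the force and the opening at its end, in the units of the state.
- status.sense(): the state, without advancing time (a new reading comes with each control period).
- optics.camera(name): name is "side" or "top" or "wrist"; returns the picture (480x640x3 uint8, blue, green, red); there is no depth.
- optics.camera_model(name): a dict with "K" (3x3 intrinsics, pixels), "R" (3x3) and "t" (3): a world point X has camera coordinates R X + t; the wrist camera has in their place "tool_from_camera" (4x4, takes a point from camera to tool coordinates, whose origin is the TCP and whose axes are the tool frame's). Camera axes: x right, y down, z forward; pixel columns grow to the right and rows downward; lengths in m; the calibration is good to about 2 mm. A picture is of the moment at which its call begins: read the wrist's pose just before it. camera_model takes no time and is no camera call.
- robot.hand_in(): hands the job in, once; it reports no verdict.
The state is a dict: "clock": time; "joint_pos": joint angles; "joint_vel": joint speeds; "tau": joint torques, N m; "eef_pos": TCP position; "tcp_rot": TCP orientation; "force": force on the tool from outside, world axes, zero at the start; "torque": the same for the moment, N m; "finger_gap": finger opening in m.
Only numpy, scipy, OpenCV 4.12 (cv2) and the standard library are available. Lean on these libraries where they do the work, as an engineer would, in place of code of your own. Each camera call takes 0.05 s, during which the arm holds its last target.

TASK

Take the handle of the instrument box's top tray and swing the tray up and away over the back of the box (to the right) to its stop, then stand the loupe upright in the empty rear bay under it. Lower the tray gently back down until it is fully closed over the box, without letting it drop. Leave the bushing in the front bay and the other two parts on the desk where they are.

Things in the scene. Friction and masses are not known exactly. Their poses are not given: they have to be found in the camera images.
- box: Low grey metal instrument box, fixed, open under its tray: 172 mm (x) by 142 (y; 160 over the steel links at its sides) by 50 high, walls 3 mm, inner floor 3 mm above the desk. Origin: centre of its underside; z up, x from its front to its back. Its front faces the robot's left, so x points to the robot's right. A low divider parts a front bay (x -83 to +3 mm) from a rear bay (+7 to +83).
- divider (a point): Top centre of the low divider between the bays (box frame: x +5, y 0, z +17 mm); it runs along y and is 3 mm thick.
- rear_bay (a point): Centre of the rear bay's floor (box frame: x +45, y 0, z +3 mm), axes as the box; the bay is 76 mm (x) by 136 mm (y). The open tray still overhangs it from x = +45 mm (box frame) backwards, underside 110 mm above the desk: bring the loupe in from the front with the tool tilted, its upper end leaning towards the box's front.
- front_bay (a point): Centre of the front bay's floor (box frame: x -40, y 0, z +3 mm), axes as the box.
- tray_swing (a joint): Swing of the tray's links, rad: 0 = closed, 1.71 = open at its stop. The tray stays level. With a = 1.274, L = 94.3 mm, at value v each tray point has moved L*(sin(v-a)+sin(a)) along box x and L*(cos(v-a)-cos(a)) up from closed (open: 130 mm back, 58 up). Moves freely: by its weight it falls shut below v = 1.27 and falls open above it, and rests at either stop.
- tray_handle (a point): Centre of the tray's handle, a round black bar 12 mm thick along the box's y, 76 mm clear between its two upright cheeks. When closed it lies 112 mm above the desk, over the box's centre. Axes as the box; they do not turn as the tray swings.
- tray_floor (a point): Centre of the tray's underside, 60 mm straight below the handle bar's centre, 52 mm above the desk when closed. The aluminium tray (about 0.25 kg, empty) is 170 mm (x) by 140 mm (y), its floor 2.5 mm thick, its rim 25 mm above its underside; two low dividers along y, 42 mm before and behind the bar.
- loupe: Black inspection loupe, loose, standing on the desk: a waisted round barrel, 35 mm diameter, 40 mm tall with a glass lens in the top, about 40 g. Its upper half (22 to 37 mm) is about 32 mm across. Origin: centre of its underside; z up.
- bushing: Plain brass bushing, 34 mm diameter, 26 mm tall, loose, standing in the front bay of the box. Origin: centre of its underside.
- knob: Steel knob, 36 mm diameter, 22 mm tall, loose on the desk; a bystander. Origin: centre of its underside.
- flange: Turned steel flange, 58 mm diameter, 30 mm tall with a 33 mm hub, loose on the desk; a bystander. Origin: centre of its underside.
Mind the look-alikes: they are no part of the job. What is meant by the loupe is not blue or purple, and is the smaller of those in its own colour.

How it is judged:
On the way, in this order (a step that is already met when the one before it is completed fails the run):
1. the tray is swung up and back to its open stop (value of joint tray_swing above 1.6 rad), for 0.2 s.
2. the loupe stands in the rear bay with the tray still open (value of joint tray_swing above 1.5 rad and x of loupe in the frame of box between 0.015 and 0.075 m and y of loupe in the frame of rear_bay between -0.06 and 0.06 m and z of loupe in the frame of rear_bay below 0.006 m and angle between loupe's own z axis and vertical below 0.2 rad), for 0.2 s.
At the end, for the whole second after the job is handed in: The tray is closed (tray_swing below 0.05 rad); the loupe stands upright (within 0.2 rad) at rest on the floor of the rear bay, its centre 15 to 75 mm behind the box's centre and within 60 mm of its middle line; the bushing is still on the floor of the front bay; everything is let go (value of joint tray_swing below 0.05 rad and x of loupe in the frame of box between 0.015 and 0.075 m and y of loupe in the frame of rear_bay between -0.06 and 0.06 m and z of loupe in the frame of rear_bay between -0.004 and 0.006 m and angle between loupe's own z axis and vertical below 0.2 rad and linear speed of loupe below 0.02 m/s and x of bushing in the frame of box below -0.005 m and x of bushing in the frame of front_bay above -0.045 m and y of bushing in the frame of front_bay between -0.07 and 0.07 m and z of bushing in the frame of front_bay below 0.02 m); the robot touches nothing.
It fails at once if the tray is let drop shut (closing faster than 4 rad/s) (value of joint tray_swing below 1.2 rad and velocity of joint tray_swing below -4 rad/s).
It fails at once if the knob or the flange on the desk is moved more than 30 mm (distance of any of knob, flange from where it was at the start of the episode above 0.03 m).
It also fails if it takes over 69 s, if anything falls off the work surface, if the arm or the gripper's body presses on something with over 40 N, if the wrist force passes 120 N, or if a joint passes its speed limit or range.

## Working session

There is one attempt and no reset: what is moved stays moved. The work goes in short steps, Python scripts to look and compute and a shell command to move; the robot and the scene stay as the last step left them, time stands still between calls to the robot, and variables do not carry over. Pictures are saved under pics/ and viewed, and the job is handed in when it is done.

```bash
ls; mkdir -p pics
python3 - <<'E'
from cell import status, optics, robot
import cv2,numpy as np
s=status.sense(); print(s)
for n in ["side","top","wrist"]:
    cv2.imwrite(f"pics/a_{n}.png",optics.camera(n)); print(n,optics.camera_model(n))
E
```

```text
pics
{'clock': 0.0, 'joint_pos': array([ 1.48020227,  0.5018625 , -0.42675672,  1.5514599 ,  0.22077561,
        1.13830186, -0.21030313]), 'joint_vel': array([-8.33537866e-05,  4.57268560e-04, -3.12511707e-04, -2.34369524e-04,
       -4.42941715e-04, -1.41945386e-03, -7.90286933e-04]), 'tau': array([-6.53924817e-04, -5.66593087e+01, -5.81631035e+00, -2.79106539e+01,
       -6.87359227e-02,  3.08038120e-02,  1.52340899e-04]), 'eef_pos': array([ 0.22489791, -0.60909352,  0.22566201]), 'tcp_rot': array([-2.57672656e+00,  1.79515475e+00,  2.48669208e-03]), 'force': array([-0.91320676, -0.27162346, -0.85504049]), 'torque': array([ 0.01657177, -0.03461356,  0.0152137 ]), 'finger_gap': 0.09242690071338544}
side {'K': array([[515.57208692,   0.        , 321.53468621],
       [  0.        , 515.57208692, 242.56031505],
       [  0.        ,   0.        ,   1.        ]]), 'R': array([[-0.95939517, -0.28205877,  0.00194013],
       [-0.1453581 ,  0.48850327, -0.86036944],
       [ 0.24172699, -0.8257163 , -0.50966721]]), 't': array([ 0.56634802, -0.00486666,  1.37343897])}
top {'K': array([[59
[... 174 characters left out ...]
99983248, -0.00406314],
       [-0.99880893,  0.01801264, -0.04534601],
       [ 0.04541161,  0.00324903, -0.99896308]]), 't': array([0.33872921, 0.48286224, 1.32751501])}
wrist {'K': array([[382.57141816,   0.        , 322.83596847],
       [  0.        , 382.57141816, 240.88738598],
       [  0.        ,   0.        ,   1.        ]]), 'tool_from_camera': array([[ 9.99999307e-01,  1.17627371e-03, -4.63944124e-05,
         1.13513211e-03],
       [-1.12167565e-03,  9.64061942e-01,  2.65675203e-01,
        -7.23184028e-02],
       [ 3.57233845e-04, -2.65674967e-01,  9.64062594e-01,
        -1.57230093e-01],
       [ 0.00000000e+00,  0.00000000e+00,  0.00000000e+00,
         1.00000000e+00]])}
```

View pics/a_top.png

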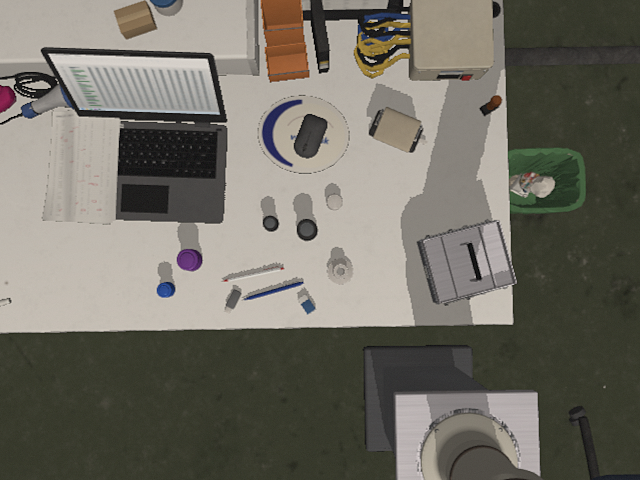

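View pics/a_side.png

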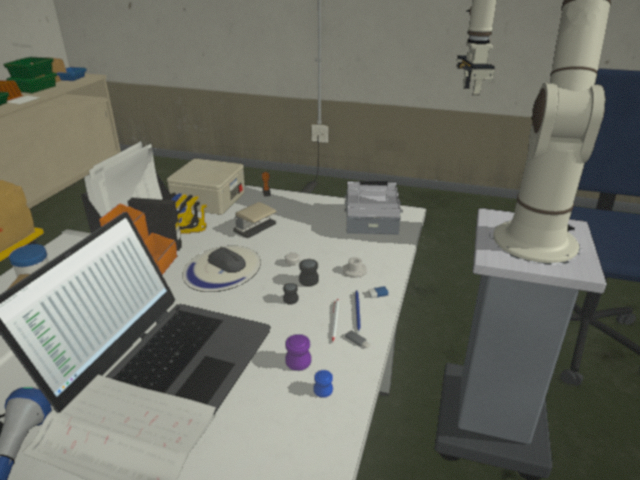

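View pics/a_wrist.png

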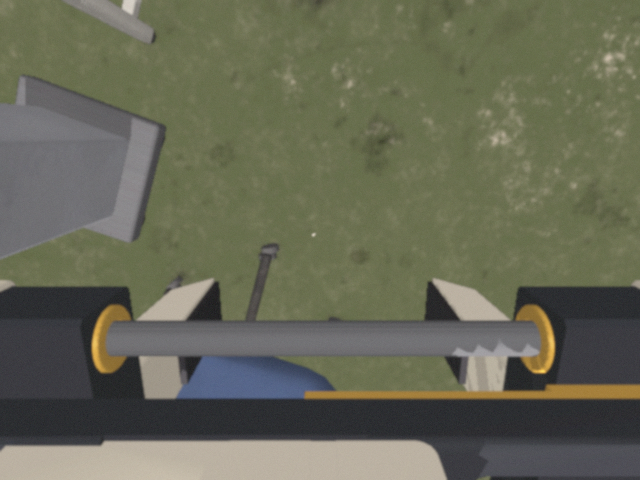

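Tall black things on the desk: small black (270,223), large black (307,229). Other waisted things: purple (189,260), blue (166,289). The light one at (334,200) is probably the knob, and the one at (339,265) the flange. By the description the loupe is the small black one at (270,223). I'll check that and measure it now.

```bash
cat > h.py <<'E'
import numpy as np, cv2
from cell import status, optics
from scipy.spatial.transform import Rotation as Ro
M={n:optics.camera_model(n) for n in("side","top","wrist")}
def ray(n,uv,st=None):
    m=M[n]; d=np.linalg.inv(m["K"])@np.array([uv[0],uv[1],1.])
    if n=="wrist":
        T=m["tool_from_camera"]; R=Ro.from_rotvec(st["tcp_rot"]).as_matrix()
        return st["eef_pos"]+R@T[:3,3], R@T[:3,:3]@d
    return -m["R"].T@m["t"], m["R"].T@d
def onz(n,uv,z,st=None):
    o,d=ray(n,uv,st); return o+d*(z-o[2])/d[2]
def proj(n,X):
    m=M[n];c=m["R"]@np.asarray(X)+m["t"]; p=m["K"]@c; return p[:2]/p[2]
def dark(img,roi,th=70,sat=60):
    x0,y0,x1,y1=roi; c=img[y0:y1,x0:x1]
    m=(c.max(2)<th).astype(np.uint8)
    n,l,s,ce=cv2.connectedComponentsWithStats(m)
    out=[(s[i,4],ce[i]+[x0,y0],s[i,:4]+[x0,y0,0,0],(l==i)) for i in range(1,n) if s[i,4]>15]
    return sorted(out,key=lambda t:-t[0])
E
python3 - <<'E'
from h import *
t=cv2.imread("pics/a_top.png"); s=cv2.imread("pics/a_side.png")
for nm,im,roi in(("handle",t,(450,235,495,290)),("small",t,(255,205,290,240)),("big",t,(290,210,325,245)),("sS",s,(275,275,305,310)),("sB",s,(295,250,325,292))):
    for a,c,b,_ in dark(im,roi)[:2]: print(nm,a,c.round(1),b)
k=dark(t,(450,235,495,290))[0]; ys,xs=np.nonzero(k[3]); 
print(cv2.minAreaRect(np.c_[xs+450,ys+235].astype(np.float32)))
a=cv2.resize(t[190:330,220:360],None,fx=4,fy=4); b=cv2.resize(s[240:320,250:390],None,fx=4,fy=4)
c=cv2.resize(t[210:315,405:525],None,fx=5,fy=5); cv2.imwrite("pics/b1.png",np.vstack([a[:360],b[:240]])[:, :560]); cv2.imwrite("pics/b2.png",c)
E
```

```text
handle 194 [473.9 261.2] [467 243  15  38]
small 107 [270.7 222.9] [263 216  16  15]
big 196 [306.7 229.2] [297 219  20  21]
sS 144 [289.8 296.2] [284 288  13  15]
sS 44 [302.2 279. ] [300 275   5  10]
sB 270 [307.8 275.6] [300 263  17  23]
((473.6765441894531, 261.2059020996094), (37.593021392822266, 6.063390731811523), 75.96376037597656)
```

```bash
ls pics
```

```text
a_side.png
a_top.png
a_wrist.png
b1.png
b2.png
```

View pics/b1.png

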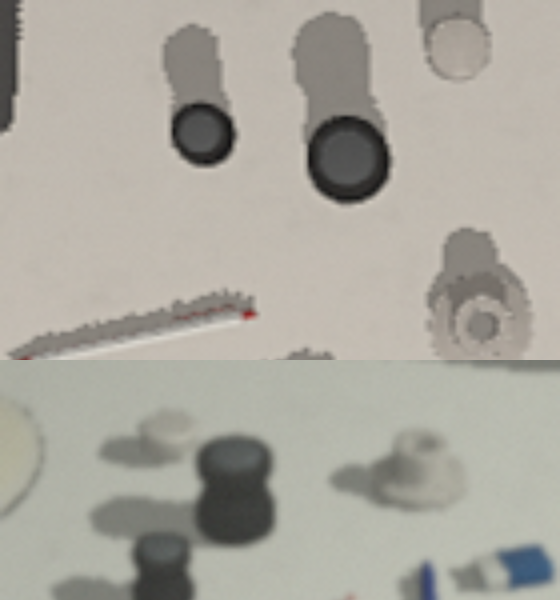

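View pics/b2.png

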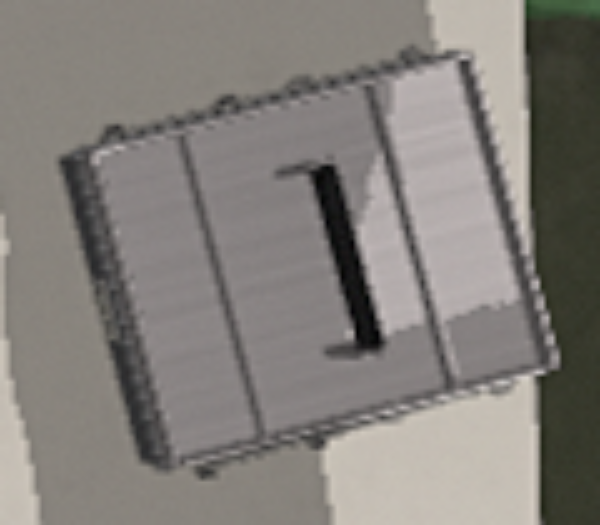

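Run:
```python
from h import *
h=onz("top",(473.9,261.2),0.115); print("handle",h, "side reproj",proj("side",h))
e1=onz("top",(468.5,243),.115);e2=onz("top",(477.6,280),.115); print(e1,e2,np.linalg.norm(e1-e2))
d=e1-e2; print("box y yaw deg", np.degrees(np.arctan2(d[1],d[0])))
# loupe: blob mean height ~0.025?; lens centre at .04
for n,uv in(("small",(270.7,222.9)),("big",(306.7,229.2))):
  p=onz("top",uv,.025); print(n,p,proj("side",p))
for n,uv in(("box",(467,262)),):print(n,onz("top",uv,.077))
```

```text
handle [0.44120569 0.00444025 0.115     ] side reproj [373.18167932 182.27879239]
[0.4790187 0.0144723 0.115    ] [ 0.40232727 -0.00202472  0.115     ] 0.07844569662574034
box y yaw deg 12.139851412582484
small [0.53542336 0.43010726 0.025     ] [290.37188633 290.66838103]
big [0.51992425 0.35024441 0.025     ] [308.09567844 272.33788202]
box [0.44017173 0.00927287 0.077     ]
```

The crop fits. The small black (270,223) is 35 mm across, while the larger one is 45 mm. The side-view reprojection (290,291) agrees, and the bar measures 78 mm. Next I'll work out the move to above the handle.

```bash
cat > g.py <<'E'
import sys; from h import *
# usage: g.py x y z [tool-x yaw deg]
def rep(s=None):
    s=s or status.sense(); R=Ro.from_rotvec(s["tcp_rot"]).as_matrix()
    print("t",round(s["clock"],2),"pos",s["eef_pos"].round(4),"xyaw",np.degrees(np.arctan2(R[1,0],R[0,0])).round(1),"z",R[:,2].round(3),"F",s["force"].round(1),"gap",round(s["finger_gap"],4),"q",s["joint_pos"].round(2))
    return s,R
if __name__=="__main__":
    s,R=rep()
    a=[float(v) for v in sys.argv[1:]]
    if len(a)>=3:
        print("tool delta mm",(1e3*R.T@(np.array(a[:3])-s["eef_pos"])).round(1))
    if len(a)>3:
        y=np.radians(a[3]); d=R.T@np.array([np.cos(y),np.sin(y),0]); print("turn",np.degrees(np.arctan2(d[1],d[0])).round(1))
E
python3 g.py 0.441 0.0044 0.18 -77.9
```

```text
t 0.15 pos [ 0.225  -0.6092  0.2259] xyaw -69.7 z [-0.     0.001 -1.   ] F [ 0.5  0.6 -0.1] gap 0.0917 q [ 1.48  0.5  -0.43  1.55  0.22  1.14 -0.21]
tool delta mm [-500.7 -415.3   46.7]
turn 8.2
```

```bash
python3 -m pendant '[[[-0.045,-0.037,0],0],[[-0.045,-0.037,0],0],[[-0.045,-0.037,0],0],[[-0.045,-0.037,0],0],[[-0.045,-0.037,0],0],[[-0.045,-0.037,0],0],[[-0.045,-0.037,0],0],[[-0.045,-0.037,0],0]]' 0.09 20; python3 g.py 0.441 0.0044 0.18 -77.9
```

```text
clock: 1.15
eef_pos: [0.3806, -0.1604, 0.2243]
tcp_rot: [-2.569, 1.809, 0.0]
force: [1.3, 0.1, 0.2]
finger_gap: 0.0905
t 1.15 pos [ 0.3806 -0.1604  0.2243] xyaw -70.3 z [-0.  0. -1.] F [1.3 0.1 0.2] gap 0.0905 q [ 1.05  0.08 -0.74  2.1   0.07  0.98 -0.95]
tool delta mm [-134.8 -112.4   44.3]
turn 7.6
```

```bash
python3 -m pendant '[[[-0.045,-0.037,0],0],[[-0.045,-0.037,0],0],[[-0.044,-0.037,0],0],[[0,0,0.02],7],[[0,0,0.02],0],[[0,0,0],0],[[0,0,0],0],[[0,0,0],0]]'
python3 - <<'E'
from g import *
s,R=rep(); im=optics.camera("wrist"); cv2.imwrite("pics/c1.png",im)
E
python3 g.py 0.441 0.0044 0.093 -77.9
```

```text
clock: 2.15
eef_pos: [0.4428, 0.014, 0.1856]
tcp_rot: [-2.457, 1.954, -0.007]
force: [-0.2, 0.4, 0.7]
finger_gap: 0.0898
t 2.15 pos [0.4428 0.014  0.1856] xyaw -77.0 z [ 0.005 -0.001 -1.   ] F [-0.2  0.4  0.7] gap 0.0898 q [ 0.69  0.24 -0.87  2.08  0.23  0.91 -1.65]
t 2.2 pos [0.4429 0.014  0.1857] xyaw -77.0 z [ 0.006 -0.001 -1.   ] F [ 0.7 -0.8 -1.2] gap 0.0901 q [ 0.69  0.24 -0.87  2.08  0.23  0.91 -1.65]
tool delta mm [ 8.7  4.5 92.7]
turn 0.9
```

View pics/c1.png

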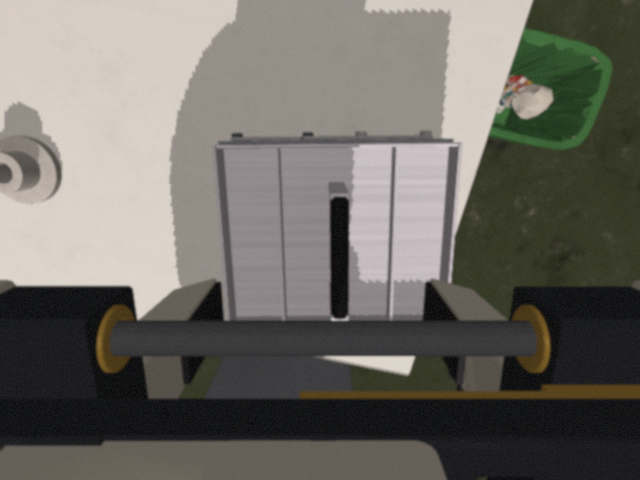

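The bar stands upright in the wrist image, at column 339.5 from row 197 to 318, so the yaw fits. I'll cast those pixels.

Run:
```python
from g import *
s,R=rep()
a=onz("wrist",(339.5,197),.115,s);b=onz("wrist",(340,318),.115,s);print(a,b,np.linalg.norm(a-b),(a+b)/2)
m=(a+b)/2; m[2]=.093; print((1e3*R.T@(m-s["eef_pos"])).round(1)); d=a-b; print(np.degrees(np.arctan2(d[1],d[0])))
```

```text
t 2.2 pos [0.4429 0.014  0.1857] xyaw -77.0 z [ 0.006 -0.001 -1.   ] F [ 0.7 -0.8 -1.2] gap 0.0901 q [ 0.69  0.24 -0.87  2.08  0.23  0.91 -1.65]
[0.48170921 0.01154506 0.115     ] [ 0.40456837 -0.00760845  0.115     ] 0.07948312361074204 [0.44313879 0.00196831 0.115     ]
[11.6  3.  92.7]
13.944143243289787
```

```bash
python3 -m pendant '[[[0.010,0.003,0.02],0],[[0,0,0.03],0],[[0,0,0.025],0],[[0,0,0.016],0],[[0,0,0],0],[[0,0,0],0],[[0,0,0],0],[[0,0,0],0]]' 0.09 15; python3 g.py 0.442 0.003 0.093 -77
```

```text
clock: 3.2
eef_pos: [0.4484, 0.0006, 0.0976]
tcp_rot: [-2.449, 1.957, -0.025]
force: [0.3, -0.5, -0.0]
finger_gap: 0.0899
t 3.2 pos [0.4484 0.0006 0.0976] xyaw -77.3 z [ 0.017 -0.005 -1.   ] F [ 0.3 -0.5 -0. ] gap 0.0899 q [ 0.59  0.4  -0.76  2.15  0.43  0.72 -1.8 ]
tool delta mm [-3.8  5.8  4.4]
turn -0.3
```

```bash
python3 -m pendant '[[[-0.004,0.004,0.005],0],[[0,0,0],0],[[0,0,0],0],[[0,0,0],0],[[0,0,0],0],[[0,0,0],0],[[0,0,0],0],[[0,0,0],0]]' 0.0 15; python3 g.py 0.442 0.003 0.093 -77
```

```text
clock: 4.2
eef_pos: [0.4437, 0.0038, 0.0926]
tcp_rot: [-2.448, 1.957, -0.027]
force: [0.2, -0.5, 0.3]
finger_gap: 0.0149
t 4.2 pos [0.4437 0.0038 0.0926] xyaw -77.3 z [ 0.018 -0.005 -1.   ] F [ 0.2 -0.5  0.3] gap 0.0149 q [ 0.58  0.4  -0.76  2.17  0.43  0.71 -1.82]
tool delta mm [ 0.4  1.8 -0.4]
turn -0.3
```

```bash
python3 -m pendant '[[[0.003,0,-0.009],0],[[0.004,0,-0.0085],0],[[0.005,0,-0.008],0],[[0.006,0,-0.0075],0],[[0.0065,0,-0.007],0],[[0.007,0,-0.0065],0],[[0.0077,0,-0.0055],0],[[0.008,0,-0.005],0]]' 0.0 20; python3 g.py
```

```text
clock: 5.2
eef_pos: [0.4553, -0.0477, 0.1534]
tcp_rot: [-2.447, 1.957, -0.033]
force: [7.9, -5.0, -19.0]
finger_gap: 0.011
t 5.2 pos [ 0.4553 -0.0477  0.1534] xyaw -77.3 z [ 0.022 -0.006 -1.   ] F [  7.9  -5.  -19. ] gap 0.011 q [ 0.76  0.31 -0.81  2.09  0.31  0.84 -1.59]
```

```bash
python3 -m pendant '[[[0.009,0,-0.001],0],[[0.009,0,-0.002],0],[[0.009,0,-0.0015],0],[[0.010,0,-0.0005],0],[[0.010,0,0.0005],0],[[0.010,0,0.0015],0],[[0.010,0,0.0025],0],[[0.010,0,0.004],0]]' ; python3 g.py
```

```text
clock: 6.2
eef_pos: [0.4739, -0.1238, 0.1519]
tcp_rot: [-2.445, 1.953, -0.029]
force: [-0.9, 13.1, 4.9]
finger_gap: 0.0116
t 6.2 pos [ 0.4739 -0.1238  0.1519] xyaw -77.2 z [ 0.022 -0.002 -1.   ] F [-0.9 13.1  4.9] gap 0.0116 q [ 0.86  0.36 -0.77  2.02  0.33  0.86 -1.45]
```

It's at the stop: 131 mm back, 59 mm up. I'll release and rise.

```bash
python3 -m pendant '[[[0,0,0],0],[[0,0,0],0],[[0,0,0],0],[[0,0,0],0],[[0,0,-0.04],0],[[0,0,-0.05],0],[[0,0,-0.05],0],[[0,0,0],0]]' 0.09
python3 - <<'E'
from g import *
rep(); cv2.imwrite("pics/d1.png",optics.camera("top"));cv2.imwrite("pics/d2.png",optics.camera("side"))
t=cv2.imread("pics/d1.png");s=cv2.imread("pics/d2.png")
cv2.imwrite("pics/d3.png",np.hstack([cv2.resize(t[190:330,380:580],(600,420)),cv2.resize(s[140:280,320:440],(360,420))])[:, :960][:, 160:])
E
```

```text
clock: 7.2
eef_pos: [0.4692, -0.1261, 0.2952]
tcp_rot: [-2.447, 1.958, -0.024]
force: [0.7, 0.2, -0.2]
finger_gap: 0.0866
t 7.2 pos [ 0.4692 -0.1261  0.2952] xyaw -77.3 z [ 0.017 -0.004 -1.   ] F [ 0.7  0.2 -0.2] gap 0.0866 q [ 0.98  0.16 -0.85  1.87  0.14  1.15 -1.27]
```

View pics/d3.png

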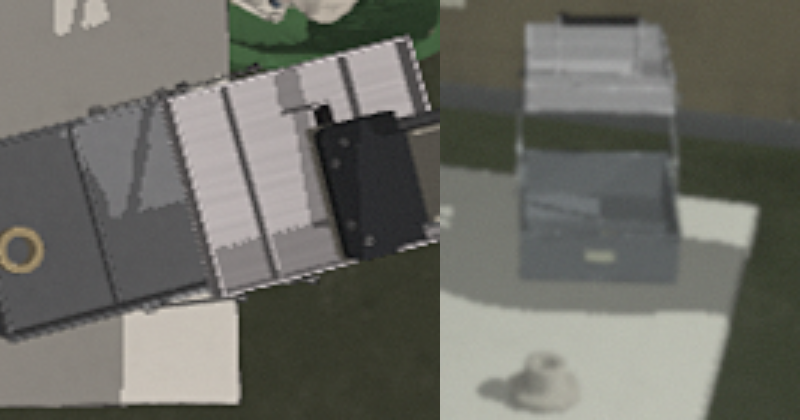

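The tray rests open and the bushing is in the front bay. Rows can't command tilt directly, so I'll use a joint-limit pose: on the robot's right, raise the tool until q6 saturates and it leans outwards (towards box +x). That lean should persist afterwards.

```bash
python3 g.py 0.17 -0.6 0.5
```

```text
t 7.3 pos [ 0.4667 -0.1259  0.2916] xyaw -77.3 z [ 0.011 -0.001 -1.   ] F [ 0.2 -0.3 -0.6] gap 0.0891 q [ 0.98  0.17 -0.85  1.88  0.14  1.15 -1.27]
tool delta mm [ 398.2  391.2 -211.1]
```

```bash
python3 -m pendant '[[[0.042,0.030,-0.03],0],[[0.042,0.030,-0.03],0],[[0.042,0.035,-0.03],0],[[0.042,0.04,-0.02],0],[[0.042,0.04,-0.02],0],[[0.042,0.04,-0.02],0],[[0.042,0.04,-0.02],0],[[0.042,0.04,-0.02],0]]' ; python3 g.py .15 -0.6 0.6 -77
```

```text
clock: 8.3
eef_pos: [0.2452, -0.5239, 0.4686]
tcp_rot: [-2.458, 1.942, 0.023]
force: [1.1, -0.2, -0.1]
finger_gap: 0.0906
t 8.3 pos [ 0.2452 -0.5239  0.4686] xyaw -76.6 z [-0.006  0.017 -1.   ] F [ 1.1 -0.2 -0.1] gap 0.0906 q [ 1.49  0.26 -0.53  1.34  0.13  1.59 -0.36]
tool delta mm [  49.7  110.5 -132.1]
turn 0.4
```

```bash
python3 -m pendant '[[[0.02,0.04,-0.04],0],[[0.02,0.04,-0.04],0],[[0,0.03,-0.045],0],[[0,0,-0.06],0],[[0,0,-0.06],0],[[0,0,-0.06],0],[[0,0,-0.06],0],[[0,0,-0.06],0]]' ; python3 g.py .15 -0.6 0.6 -77
```

```text
clock: 9.3
eef_pos: [0.1277, -0.5689, 0.7079]
tcp_rot: [2.399, -1.938, 0.105]
force: [0.7, -0.4, 0.4]
finger_gap: 0.0899
t 9.3 pos [ 0.1277 -0.5689  0.7079] xyaw -77.9 z [ 0.018 -0.086 -0.996] F [ 0.7 -0.4  0.4] gap 0.0899 q [ 1.17  0.29  0.23  0.75 -0.07  2.01 -0.01]
tool delta mm [ 25.4 -15.3 110.5]
turn -0.9
```

```bash
python3 -m pendant '[[[0,0,-0.05],0],[[0,0,-0.05],0],[[0,0,-0.05],0],[[0,0,-0.05],0],[[0,0,0],0],[[0,0,0],0],[[0,0,0],0],[[0,0,0],0]]' ; python3 g.py .15 -0.6 0.6 -77
```

```text
clock: 10.3
eef_pos: [0.1147, -0.5133, 0.7959]
tcp_rot: [2.314, -1.868, 0.295]
force: [-0.0, 0.1, -0.6]
finger_gap: 0.0901
t 10.3 pos [ 0.1147 -0.5133  0.7959] xyaw -77.9 z [ 0.056 -0.241 -0.969] F [-0.   0.1 -0.6] gap 0.0901 q [ 1.02  0.15  0.37  0.74 -0.07  2.01 -0.01]
tool delta mm [ 40.8 -15.4 212.6]
turn -0.8
```

```bash
python3 -m pendant '[[[0,0,-0.05],0],[[0,0,-0.05],0],[[0,0,-0.05],0],[[0,0,0],0],[[0.05,0,0.03],0],[[0.03,0,0.05],0],[[0,0,0.06],0],[[0,0,0.06],0]]' ; python3 g.py .15 -0.6 0.4 -77
```

```text
clock: 11.3
eef_pos: [0.1393, -0.6169, 0.6849]
tcp_rot: [2.255, -1.815, 0.404]
force: [-0.2, -0.4, 0.9]
finger_gap: 0.0902
t 11.3 pos [ 0.1393 -0.6169  0.6849] xyaw -77.7 z [ 0.076 -0.337 -0.938] F [-0.2 -0.4  0.9] gap 0.0902 q [ 0.66  0.17  0.81  1.06 -0.15  1.61  0.06]
tool delta mm [-111.8  -13.5  262.4]
turn -0.7
```

```bash
python3 -m pendant '[[[0,0,-0.06],0],[[0,0,-0.06],0],[[0,0,-0.06],0],[[0,0,-0.06],0],[[0,0,-0.04],0],[[0,0,0],0],[[0.04,0,0.05],0],[[0.04,0,0.05],0]]' ; python3 g.py .15 -0.6 0.4 -77
```

```text
clock: 12.3
eef_pos: [0.132, -0.644, 0.7432]
tcp_rot: [2.26, -1.868, 0.35]
force: [0.7, -0.5, 0.1]
finger_gap: 0.0901
t 12.3 pos [ 0.132  -0.644   0.7432] xyaw -79.2 z [ 0.061 -0.292 -0.954] F [ 0.7 -0.5  0.1] gap 0.0901 q [ 1.14  0.32  0.34  0.67 -0.14  1.86  0.01]
tool delta mm [-140.4  -24.4  315.8]
turn -2.2
```

```bash
python3 -m pendant '[[[-0.02,0,-0.05],0],[[-0.02,0,-0.05],0],[[-0.02,0,-0.05],0],[[-0.02,0,-0.05],0],[[-0.02,0,-0.05],0],[[0,0,0],0],[[0,0,0],0],[[0,0,0],0]]' ; python3 g.py .15 -0.6 0.4 -77
```

```text
clock: 13.3
eef_pos: [0.1047, -0.4826, 0.8426]
tcp_rot: [2.229, -1.846, 0.385]
force: [-0.3, -0.3, -0.0]
finger_gap: 0.0898
t 13.3 pos [ 0.1047 -0.4826  0.8426] xyaw -79.2 z [ 0.06  -0.333 -0.941] F [-0.3 -0.3 -0. ] gap 0.0898 q [ 0.73  0.07  0.66  0.72 -0.04  2.01 -0.03]
tool delta mm [-33.2 -24.3 458.3]
turn -2.5
```

```bash
python3 -m pendant '[[[-0.02,0,-0.05],0],[[-0.02,0,-0.05],0],[[-0.02,0,-0.04],0],[[0,0,0],0],[[0,0,0.06],0],[[0,0,0.06],0],[[0,0,0.06],0],[[0,0,0.06],0]]' ; python3 g.py .45 0 0.35 -77
```

```text
clock: 14.3
eef_pos: [0.096, -0.5293, 0.6371]
tcp_rot: [2.186, -1.852, 0.447]
force: [0.6, -0.3, 0.7]
finger_gap: 0.09
t 14.3 pos [ 0.096  -0.5293  0.6371] xyaw -80.7 z [ 0.076 -0.375 -0.924] F [ 0.6 -0.3  0.7] gap 0.09 q [ 1.28 -0.11  0.04  1.42  0.02  1.45 -0.08]
tool delta mm [-539.6 -433.4   93.9]
turn -3.7
```

```bash
python3 g.py .36 -0.45 0.5 13
```

```text
t 14.3 pos [ 0.096  -0.5293  0.6371] xyaw -80.7 z [ 0.076 -0.375 -0.924] F [ 0.6 -0.3  0.7] gap 0.09 q [ 1.28 -0.11  0.04  1.42  0.02  1.45 -0.08]
tool delta mm [ -85.3 -271.6  117.1]
turn -93.4
```

```bash
python3 -m pendant '[[[-0.017,-0.054,0.023],0],[[-0.017,-0.054,0.023],0],[[-0.017,-0.054,0.023],0],[[-0.017,-0.054,0.023],0],[[-0.017,-0.054,0.023],0],[[0,0,0],-10.5],[[0,0,0],-10.5],[[0,0,0],-10.5]]' ; python3 g.py .58 0.1 0.4 13
```

```text
clock: 15.3
eef_pos: [0.3613, -0.449, 0.4703]
tcp_rot: [2.583, -1.174, 0.282]
force: [-0.5, 0.5, -1.1]
finger_gap: 0.0902
t 15.3 pos [ 0.3613 -0.449   0.4703] xyaw -47.3 z [ 0.058 -0.339 -0.939] F [-0.5  0.5 -1.1] gap 0.0902 q [ 1.05  0.01 -0.34  1.64  0.24  1.22 -0.2 ]
tool delta mm [-264.3 -522.3 -107.3]
turn -61.7
```

```bash
python3 -m pendant '[[[-0.020,-0.04,-0.008],0],[[-0.02,-0.04,-0.008],0],[[0,0,0],-10.5],[[0,0,0],-10.5],[[0,0,0],-10.5],[[0,0,0],-10.5],[[0,0,0],-10.5],[[0,0,0],-10.5]]' ; python3 g.py .58 0.1 0.35 13
```

```text
clock: 16.3
eef_pos: [0.3958, -0.3634, 0.4396]
tcp_rot: [2.793, 0.378, -0.004]
force: [-0.1, 0.2, 0.7]
finger_gap: 0.0902
t 16.3 pos [ 0.3958 -0.3634  0.4396] xyaw 15.0 z [ 0.04  -0.315 -0.948] F [-0.1  0.2  0.7] gap 0.0902 q [ 0.94 -0.01 -0.42  1.73  0.27  1.24  0.73]
tool delta mm [ 301.5 -403.6  -53.6]
turn 2.7
```

```bash
python3 -m pendant '[[[0.034,-0.045,-0.006],0],[[0.034,-0.045,-0.006],0],[[0.034,-0.045,-0.006],0],[[0.034,-0.045,-0.006],0],[[0.034,-0.045,-0.006],0],[[0.034,-0.045,-0.006],0],[[0.034,-0.045,-0.006],0],[[0.034,-0.045,-0.006],0]]' ; python3 g.py .535 0.45 0.2 13
```

```text
clock: 17.3
eef_pos: [0.5653, 0.0548, 0.3415]
tcp_rot: [2.802, 0.368, -0.038]
force: [0.9, -0.7, 0.1]
finger_gap: 0.0899
t 17.3 pos [0.5653 0.0548 0.3415] xyaw 14.4 z [ 0.015 -0.311 -0.95 ] F [ 0.9 -0.7  0.1] gap 0.0899 q [ 0.29  0.37 -0.82  1.59  0.55  1.46 -0.36]
tool delta mm [  78.1 -413.4   11.2]
turn 2.5
```

```bash
python3 -m pendant '[[[0.010,-0.056,0.0],0],[[0.01,-0.056,0.0],0],[[0.01,-0.056,0.0],0],[[0.01,-0.056,0.0],0],[[0.01,-0.056,0.0],0],[[0.01,-0.056,0],0],[[0.01,-0.04,0.0],0],[[0,0,0],0]]'
python3 - <<'E'
from g import *
s,R=rep(); im=optics.camera("wrist"); cv2.imwrite("pics/e1.png",im)
E
python3 g.py .535 0.44 0.15 13
```

```text
clock: 18.3
eef_pos: [0.5265, 0.4312, 0.1849]
tcp_rot: [2.766, 0.389, -0.076]
force: [-0.5, 0.4, 0.2]
finger_gap: 0.0902
t 18.3 pos [0.5265 0.4312 0.1849] xyaw 15.0 z [-0.005 -0.344 -0.939] F [-0.5  0.4  0.2] gap 0.0902 q [-0.43  0.86 -0.76  1.25  0.7   1.59 -0.93]
t 18.35 pos [0.5273 0.4295 0.1856] xyaw 14.9 z [-0.005 -0.345 -0.939] F [-1.1 -0.9 -0.6] gap 0.0901 q [-0.43  0.86 -0.76  1.25  0.7   1.59 -0.93]
tool delta mm [ 13.6 -19.1  29.8]
turn 3.7
```

View pics/e1.png

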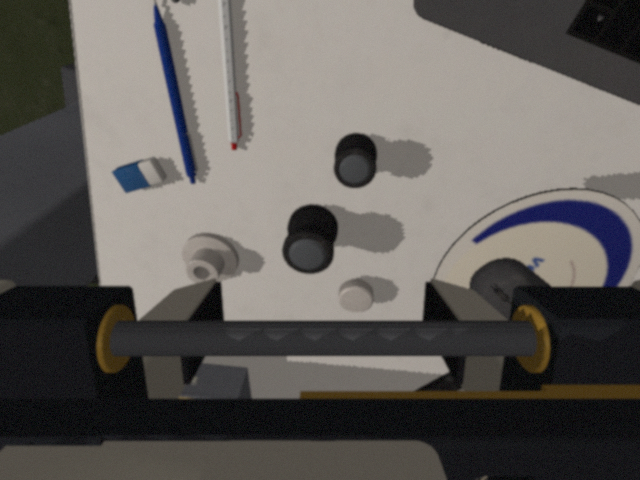

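The small black loupe's lens is at about (356,167), with the bigger one at (308,250) and the knob at (356,295). I'll cast its lens and base.

Run:
```python
from g import *
s,R=rep()
im=cv2.imread("pics/e1.png")
for a,c,b,m in dark(im,(325,125,385,195),60)[:2]: print(a,c,b)
print("lens",onz("wrist",(355,168),.038,s),"blob mid",onz("wrist",(355.5,160),.022,s))
t=cv2.imread("pics/a_top.png"); print("top",onz("top",(270.7,222.9),.03))
L=np.array([.535,.432,.033]); 
for L in (np.array([.535,.431,.033]),onz("wrist",(355,168),.038,s)): 
    L[2]=.034; bx=np.array([.22,-.975,0]); T=L-0.004*bx+.019*R[:,2]; print("TCP target",T,(1e3*R.T@(T-s["eef_pos"])).round(1))
```

```text
t 18.35 pos [0.5273 0.4295 0.1856] xyaw 14.9 z [-0.005 -0.345 -0.939] F [-1.1 -0.9 -0.6] gap 0.0901 q [-0.43  0.86 -0.76  1.25  0.7   1.59 -0.93]
1247 [356.61186848 156.31034483] [335 134  42  53]
lens [0.53833644 0.4308263  0.038     ] blob mid [0.53834063 0.43054817 0.022     ]
top [0.53501799 0.42971295 0.03      ]
TCP target [0.53402537 0.42834273 0.01616764] [ 23.  -53.1 159.4]
TCP target [0.53736181 0.42816903 0.01616764] [ 26.2 -52.  159.4]
```

```bash
python3 -m pendant '[[[0.024,0,0],0],[[0,-0.013,0.04],0],[[0,-0.013,0.04],0],[[0,-0.01,0.03],0],[[0,0,0],0],[[0,0,0],0],[[0,0,0],0],[[0,0,0],0]]' ; python3 g.py .536 0.428 0.016 13
```

```text
clock: 19.35
eef_pos: [0.5474, 0.4206, 0.0661]
tcp_rot: [2.75, 0.374, -0.063]
force: [0.2, 0.6, 1.2]
finger_gap: 0.0901
t 19.35 pos [0.5474 0.4206 0.0661] xyaw 14.5 z [ 0.004 -0.36  -0.933] F [0.2 0.6 1.2] gap 0.0901 q [-0.44  0.99 -0.71  1.28  0.79  1.45 -0.98]
tool delta mm [ -4.6 -27.1  44.1]
turn 3.3
```

```bash
python3 -m pendant '[[[-0.006,-0.010,0],0],[[0,-0.009,0.02],0],[[0,-0.008,0.022],0],[[0,0,0],0],[[0,0,0],0],[[0,0,0],0],[[0,0,0],0],[[0,0,0],0]]'
python3 - <<'E'
from g import *
s,R=rep(); im=optics.camera("wrist"); cv2.imwrite("pics/e2.png",im)
E
python3 g.py .536 0.428 0.016 13
```

```text
clock: 20.35
eef_pos: [0.5339, 0.4296, 0.0155]
tcp_rot: [2.751, 0.374, -0.062]
force: [0.6, 0.7, 0.5]
finger_gap: 0.0903
t 20.35 pos [0.5339 0.4296 0.0155] xyaw 14.6 z [ 0.005 -0.359 -0.933] F [0.6 0.7 0.5] gap 0.0903 q [-0.46  1.04 -0.69  1.3   0.81  1.39 -1.03]
t 20.4 pos [0.534  0.4296 0.0156] xyaw 14.5 z [ 0.005 -0.359 -0.933] F [-0.1 -0.2 -0.2] gap 0.0897 q [-0.46  1.04 -0.69  1.3   0.81  1.39 -1.03]
tool delta mm [1.5 2.1 0.2]
turn 3.3
```

View pics/e2.png

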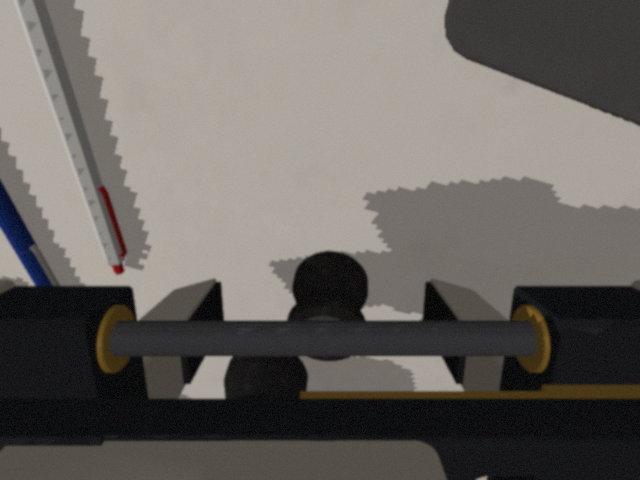

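The loupe (column 328, rows 252–358) sits centrally between the fingers. Closing.

```bash
python3 -m pendant '[[[0,0,0],0],[[0,0,0],0],[[0,0,0],0],[[0,0,0],0],[[0,0,0],0],[[0,0,0],0],[[0,0,-0.02],0],[[0,0,-0.03],0]]' 0.02 15
python3 - <<'E'
from g import *
s,R=rep(); im=optics.camera("side"); cv2.imwrite("pics/e3.png",cv2.resize(im[180:320,230:400],None,fx=4,fy=4))
E
```

```text
clock: 21.4
eef_pos: [0.5333, 0.4463, 0.0624]
tcp_rot: [2.748, 0.373, -0.066]
force: [0.1, 0.0, 0.6]
finger_gap: 0.0302
t 21.4 pos [0.5333 0.4463 0.0624] xyaw 14.5 z [ 0.003 -0.362 -0.932] F [0.1 0.  0.6] gap 0.0302 q [-0.48  1.01 -0.71  1.25  0.78  1.47 -1.  ]
```

View pics/e3.png

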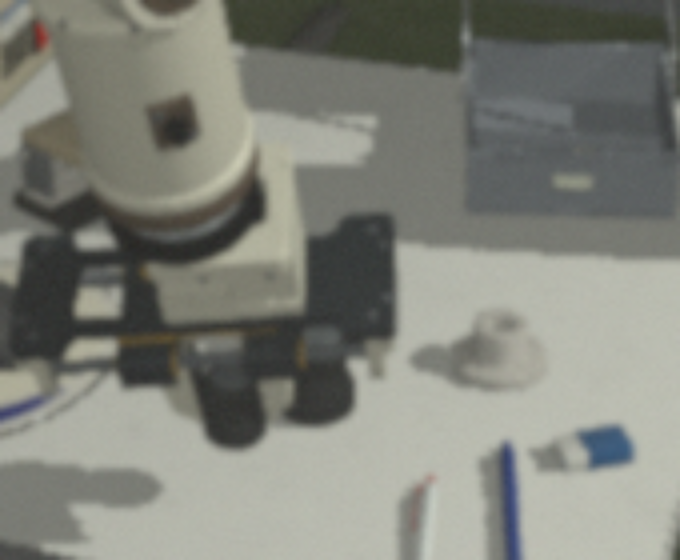

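The loupe is held (gap 30 mm). The bushing check and the approach point come next.

```bash
python3 - <<'E'
from h import *
b=onz("top",(440,273),.029); c=np.array([.443,.003,0]); bx=np.array([.225,-.974,0]);by=np.array([.974,.225,0]); print("bushing box",(b-c)@bx,(b-c)@by)
t=cv2.imread("pics/d1.png"); cv2.imwrite("pics/f0.png",cv2.resize(t[210:320,400:480],None,fx=5,fy=5))
for X in ([-.086,-.071,.05],[-.086,.071,.05],[.005,0,.017],[.005,-.068,.017],[.005,.068,.017],[.045,-.07,.135],[.045,.07,.135]):
    print(X,proj("top",c+X[0]*bx+X[1]*by+[0,0,X[2]]).round(1),((proj("top",c+X[0]*bx+X[1]*by+[0,0,X[2]])-[400,210])*5).round())
E
python3 g.py .450 .021 .155 13
```

```text
bushing box -0.058917950891229566 -0.01262387503501056
[-0.086, -0.071, 0.05] [436.7 302.2] [183. 461.]
[-0.086, 0.071, 0.05] [420.3 238.8] [101. 144.]
[0.005, 0, 0.017] [465.3 260.5] [326. 253.]
[0.005, -0.068, 0.017] [473.  290.2] [365. 401.]
[0.005, 0.068, 0.017] [457.5 231. ] [288. 105.]
[0.045, -0.07, 0.135] [507.4 288.3] [537. 391.]
[0.045, 0.07, 0.135] [489.8 221.5] [449.  57.]
t 21.45 pos [0.5339 0.4502 0.0673] xyaw 14.6 z [ 0.006 -0.356 -0.934] F [-0.4  2.9  1.9] gap 0.0304 q [-0.48  1.   -0.71  1.24  0.78  1.47 -1.  ]
tool delta mm [-196.2  394.3   70.6]
turn 3.3
```

View pics/f0.png

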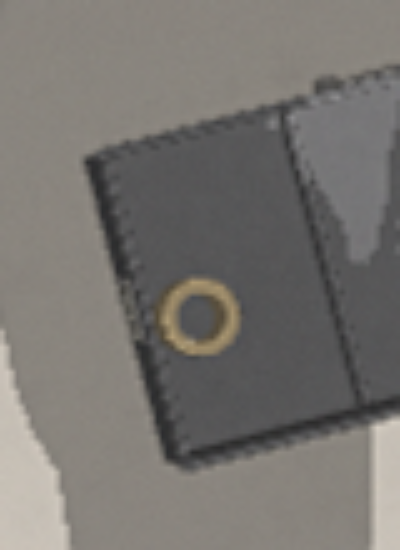

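```bash
python3 -m pendant '[[[0,0,-0.04],0],[[-0.01,0,-0.05],0],[[-0.025,0.03,-0.01],0],[[-0.025,0.05,0.018],0],[[-0.025,0.05,0.018],0],[[-0.025,0.05,0.018],0],[[-0.025,0.05,0.018],0],[[0,0,0],0]]' ; python3 g.py .448 .021 .155 13
```

```text
clock: 22.45
eef_pos: [0.4619, 0.2197, 0.195]
tcp_rot: [2.761, 0.38, -0.046]
force: [0.5, -0.7, 0.4]
finger_gap: 0.0302
t 22.45 pos [0.4619 0.2197 0.195 ] xyaw 14.9 z [ 0.016 -0.348 -0.937] F [ 0.5 -0.7  0.4] gap 0.0302 q [-0.06  0.53 -0.84  1.79  0.64  1.34 -0.87]
tool delta mm [-61.1 161.9 106.4]
turn 3.3
```

```bash
python3 -m pendant '[[[-0.012,0.04,0.015],0],[[-0.012,0.04,0.015],0],[[-0.012,0.04,0.015],0],[[-0.012,0.04,0.015],0],[[-0.012,0.0,0.015],0],[[0,0,0],3],[[0,0,0],0],[[0,0,0],0]]' ; python3 g.py .448 .021 .152 13
```

```text
clock: 23.45
eef_pos: [0.4541, 0.0397, 0.1903]
tcp_rot: [2.775, 0.319, -0.007]
force: [0.6, 0.2, -0.3]
finger_gap: 0.0304
t 23.45 pos [0.4541 0.0397 0.1903] xyaw 12.7 z [ 0.034 -0.34  -0.94 ] F [ 0.6  0.2 -0.3] gap 0.0304 q [ 0.3   0.33 -0.83  2.03  0.63  1.13 -0.63]
tool delta mm [-8.4  2.8 42.2]
turn 0.5
```

```bash
python3 -m pendant '[[[-0.008,0.003,0.0],0],[[0,0,0.03],0],[[0,0,0.03],0],[[0,0,0.025],0],[[0,0,0],0],[[0,0,0],0],[[0,0,0],0],[[0,0,0],0]]'
python3 - <<'E'
from g import *
s,R=rep(); cv2.imwrite("pics/g1.png",optics.camera("wrist")); im=optics.camera("side"); cv2.imwrite("pics/g2.png",cv2.resize(im[110:260,310:450],None,fx=4,fy=4))
E
python3 g.py .448 -.029 .021 13
```

```text
clock: 24.45
eef_pos: [0.4515, 0.0093, 0.1141]
tcp_rot: [2.775, 0.329, 0.003]
force: [0.2, 0.3, -0.7]
finger_gap: 0.0301
t 24.45 pos [0.4515 0.0093 0.1141] xyaw 13.1 z [ 0.042 -0.337 -0.94 ] F [ 0.2  0.3 -0.7] gap 0.0301 q [ 0.29  0.43 -0.76  2.12  0.78  0.98 -0.74]
t 24.55 pos [0.4515 0.0091 0.1139] xyaw 13.1 z [ 0.042 -0.338 -0.94 ] F [-0.6 -0.1 -0.4] gap 0.0303 q [ 0.29  0.43 -0.76  2.12  0.78  0.98 -0.74]
tool delta mm [ -8.5   2.7 100.1]
turn 0.9
```

View pics/g1.png

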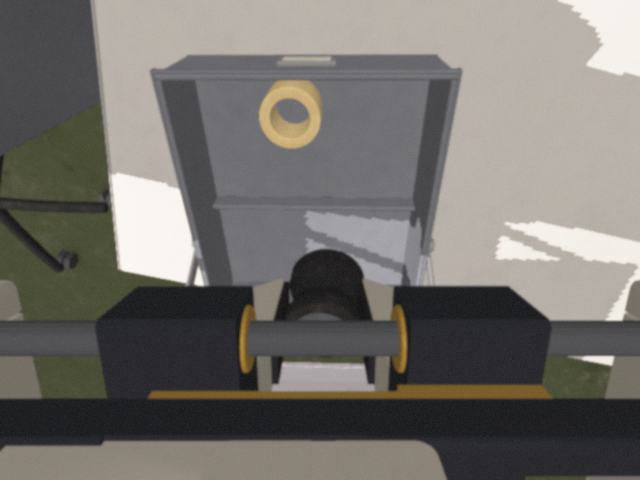

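View pics/g2.png

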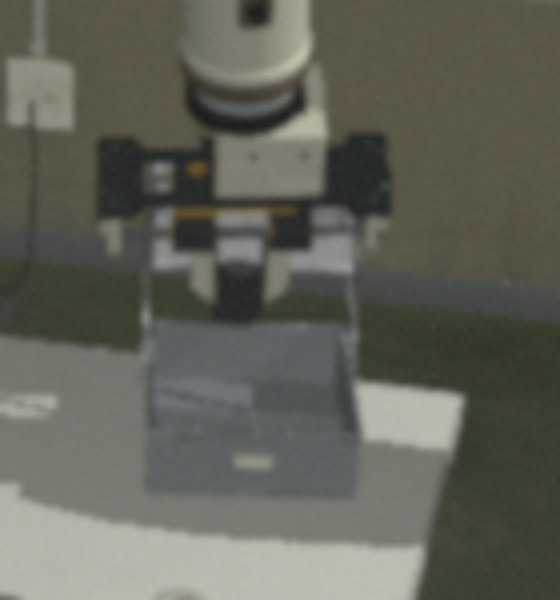

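Divider line at row 203 (columns 215–413), bushing at (291,115), loupe heading past the divider into the rear bay. I'll cast the divider to check the box pose.

Run:
```python
from g import *
s,R=rep(); 
a=onz("wrist",(215,203),.017,s);b=onz("wrist",(413,204),.017,s); print(a,b,np.linalg.norm(a-b)); bx=np.array([.225,-.974,0]); print("box centre",(a+b)/2-.005*bx)
f=onz("wrist",(312,74),.05,s); print("front wall top->centre",f+.0845*bx)
```

```text
t 24.55 pos [0.4515 0.0091 0.1139] xyaw 13.1 z [ 0.042 -0.338 -0.94 ] F [-0.6 -0.1 -0.4] gap 0.0303 q [ 0.29  0.43 -0.76  2.12  0.78  0.98 -0.74]
[ 0.38036305 -0.01444239  0.017     ] [0.50752817 0.01742784 0.017     ] 0.13109797652715935
box centre [0.44282061 0.00636273 0.017     ]
front wall top->centre [0.44579449 0.00443642 0.05      ]
```

```bash
python3 -m pendant '[[[-0.005,0.003,0.02],0],[[0,0,0.025],0],[[0,0,0.025],0],[[0,0,0.02],0],[[0,0,0],0],[[0,0,0],0],[[0,0,0],0],[[0,0,0],0]]' ; python3 g.py .449 -.028 .020 13
```

```text
clock: 25.55
eef_pos: [0.4551, -0.024, 0.0321]
tcp_rot: [2.775, 0.329, 0.015]
force: [0.2, 0.0, -1.0]
finger_gap: 0.0301
t 25.55 pos [ 0.4551 -0.024   0.0321] xyaw 13.2 z [ 0.05  -0.336 -0.94 ] F [ 0.2  0.  -1. ] gap 0.0301 q [ 0.26  0.57 -0.64  2.17  0.99  0.84 -0.88]
tool delta mm [-6.5 -1.8 12.4]
turn 0.8
```

```bash
python3 -m pendant '[[[0,0,0.006],0],[[0,0,0.004],0],[[0,0,0],0],[[0,0,0],0],[[0,0,0.002],0],[[0,0,0],0],[[0,0,0],0],[[0,0,0],0]]'
python3 - <<'E'
from g import *
s,R=rep(); cv2.imwrite("pics/g3.png",optics.camera("wrist"))
E
python3 g.py .449 -.028 .020 13
```

```text
clock: 26.55
eef_pos: [0.4568, -0.0279, 0.0215]
tcp_rot: [2.774, 0.329, 0.018]
force: [-1.5, 0.6, 1.1]
finger_gap: 0.0303
t 26.55 pos [ 0.4568 -0.0279  0.0215] xyaw 13.2 z [ 0.053 -0.337 -0.94 ] F [-1.5  0.6  1.1] gap 0.0303 q [ 0.25  0.59 -0.62  2.18  1.02  0.83 -0.91]
t 26.6 pos [ 0.4568 -0.0279  0.0215] xyaw 13.2 z [ 0.053 -0.337 -0.94 ] F [-0.3  0.5  0.8] gap 0.0301 q [ 0.25  0.59 -0.62  2.18  1.02  0.83 -0.91]
tool delta mm [-7.6 -2.2  1. ]
turn 0.8
```

View pics/g3.png

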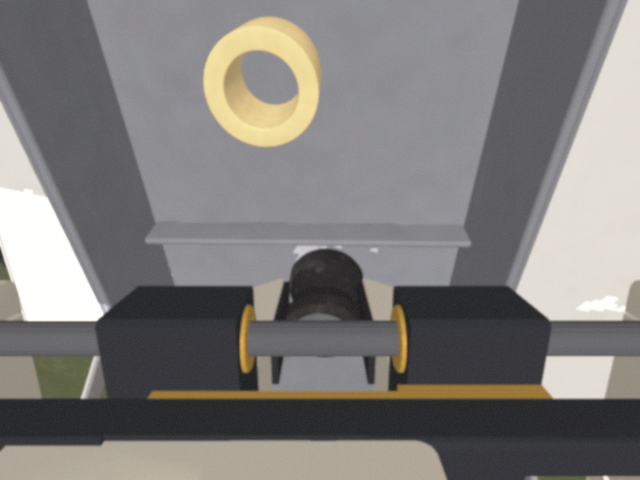

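```bash
python3 -m pendant '[[[0,-0.001,0.002],0],[[0,0,0],0],[[0,-0.001,0.002],0],[[0,0,0],0],[[0,0,0],0],[[0,0,0],0],[[0,0,0],0],[[0,0,0],0]]' ; python3 g.py .449 -.028 .020 13
```

```text
clock: 27.6
eef_pos: [0.4588, -0.0267, 0.0198]
tcp_rot: [2.77, 0.329, 0.025]
force: [-1.1, 0.9, 3.2]
finger_gap: 0.0299
t 27.6 pos [ 0.4588 -0.0267  0.0198] xyaw 13.3 z [ 0.058 -0.34  -0.939] F [-1.1  0.9  3.2] gap 0.0299 q [ 0.24  0.6  -0.61  2.17  1.03  0.82 -0.92]
tool delta mm [-9.9 -0.9 -0.3]
turn 0.8
```

Contact is felt (3 N). I'll open only partway, because the bay walls are near, and look.

```bash
python3 -m pendant '[[[0,0,0],0],[[0,0,0],0],[[0,0,0],0],[[0,0,0],0],[[0,0,0],0],[[0,0,-0.025],0],[[0,0,-0.035],0],[[0,0,-0.035],0]]' 0.05
python3 - <<'E'
from g import *
s,R=rep(); cv2.imwrite("pics/g4.png",optics.camera("wrist"))
E
```

```text
clock: 28.6
eef_pos: [0.4508, 0.0045, 0.1082]
tcp_rot: [2.771, 0.328, 0.014]
force: [0.3, -0.3, 0.2]
finger_gap: 0.0503
t 28.6 pos [0.4508 0.0045 0.1082] xyaw 13.2 z [ 0.05  -0.34  -0.939] F [ 0.3 -0.3  0.2] gap 0.0503 q [ 0.29  0.43 -0.74  2.14  0.8   0.96 -0.75]
```

View pics/g4.png

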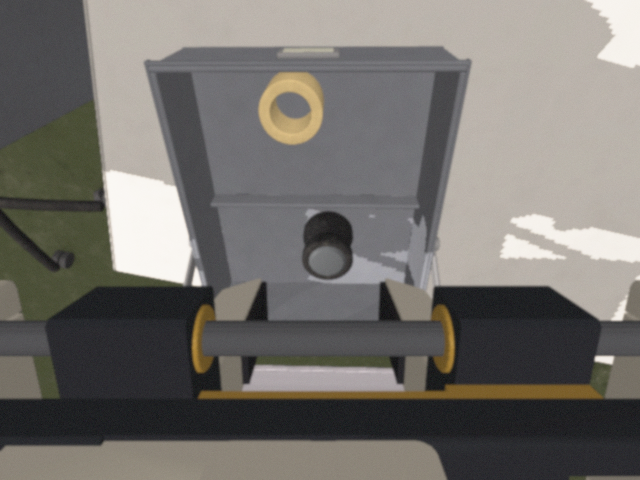

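The loupe stands behind the divider, its base edge at row 213 and lens centre at (327,259). I'll verify the pose and look at the tray handle.

```bash
python3 - <<'E'
from g import *
s,R=rep(); c=np.array([.443,.005,0]); bx=np.array([.225,-.974,0]);by=np.array([.974,.225,0])
for n,uv,z in(("lens",(327,259),.042),("base front edge",(327,212),.006),("left",(303,230),.025),("right",(352,230),.025)):
    p=onz("wrist",uv,z,s)-c; print(n,(p@bx*1e3).round(1),(p@by*1e3).round(1))
E
python3 g.py .474 -.124 .3 -77
```

```text
t 28.65 pos [0.453  0.0072 0.1117] xyaw 13.3 z [ 0.056 -0.339 -0.939] F [0.3 1.8 2.8] gap 0.0498 q [ 0.29  0.43 -0.75  2.13  0.79  0.96 -0.75]
lens 31.3 12.4
base front edge 18.0 11.7
left 20.7 -3.8
right 20.0 28.5
t 28.65 pos [0.453  0.0072 0.1117] xyaw 13.3 z [ 0.056 -0.339 -0.939] F [0.3 1.8 2.8] gap 0.0498 q [ 0.29  0.43 -0.75  2.13  0.79  0.96 -0.75]
tool delta mm [ -14.6  188.9 -131.2]
turn 90.4
```

Loupe: lens centre at box x≈31, base centre ≈35, y≈12 mm, standing. Now I'll retreat and turn -90° so the jaws run along box x, with q7 staying mid-range.

```bash
python3 -m pendant '[[[0,0,-0.05],0],[[0,0,-0.055],0],[[0,0,-0.05],0],[[0,0,0],-10],[[0,0,0],-10],[[0,0,0],-10],[[0,0,0],-10],[[0,0,0],-10]]'; python3 g.py .475 -.09 .25 103
```

```text
clock: 29.65
eef_pos: [0.4443, 0.06, 0.263]
tcp_rot: [2.366, 1.512, -0.194]
force: [0.7, 0.2, -0.1]
finger_gap: 0.0496
t 29.65 pos [0.4443 0.06   0.263 ] xyaw 63.4 z [ 0.06  -0.342 -0.938] F [ 0.7  0.2 -0.1] gap 0.0496 q [ 0.44  0.23 -1.01  1.98  0.55  1.25  0.33]
tool delta mm [-111.7   82.9   65.4]
turn -38.1
```

```bash
python3 -m pendant '[[[0,0,-0.01],-10],[[0,0,-0.01],-10],[[0,0,0],-10],[[0,0,0],-8],[[0,0,0],0],[[0,0,0],0],[[0,0,0],0],[[0,0,0],0]]'; python3 g.py .470 -.087 .246 103
```

```text
clock: 30.65
eef_pos: [0.4422, 0.0647, 0.2809]
tcp_rot: [1.758, 2.252, -0.349]
force: [-0.1, -0.8, 0.0]
finger_gap: 0.0503
t 30.65 pos [0.4422 0.0647 0.2809] xyaw 104.3 z [ 0.058 -0.345 -0.937] F [-0.1 -0.8  0. ] gap 0.0503 q [ 0.53  0.24 -1.13  1.95  0.56  1.3   0.99]
tool delta mm [-132.    -8.1   86.7]
turn 0.8
```

```bash
python3 -m pendant '[[[-0.035,-0.002,0.015],0],[[-0.035,-0.002,0.015],0],[[-0.035,-0.002,0.015],0],[[-0.025,-0.002,0.015],0],[[0,0,0],0],[[0,0,0],0],[[0,0,0],0],[[0,0,0],0]]';  python3 - <<'E'
from g import *
s,R=rep(); cv2.imwrite("pics/k1.png",optics.camera("wrist")); im=optics.camera("side"); cv2.imwrite("pics/k2.png",cv2.resize(im[80:260,300:460],None,fx=3,fy=3))
im=optics.camera("top"); cv2.imwrite("pics/k3.png",cv2.resize(im[190:330,400:580],None,fx=3,fy=3))
E
python3 g.py .470 -.087 .246 103
```

```text
clock: 31.65
eef_pos: [0.4697, -0.0757, 0.2708]
tcp_rot: [1.754, 2.253, -0.343]
force: [-0.9, 0.4, -1.0]
finger_gap: 0.0498
t 31.65 pos [ 0.4697 -0.0757  0.2708] xyaw 104.5 z [ 0.063 -0.344 -0.937] F [-0.9  0.4 -1. ] gap 0.0498 q [ 0.8   0.2  -1.06  1.99  0.58  1.15  1.29]
t 31.8 pos [ 0.4697 -0.0762  0.2708] xyaw 104.4 z [ 0.062 -0.344 -0.937] F [ 0.3  0.2 -0.1] gap 0.0504 q [ 0.8   0.2  -1.06  1.99  0.58  1.15  1.29]
tool delta mm [-1.2 -1.7 26.9]
turn 1.0
```

View pics/k1.png

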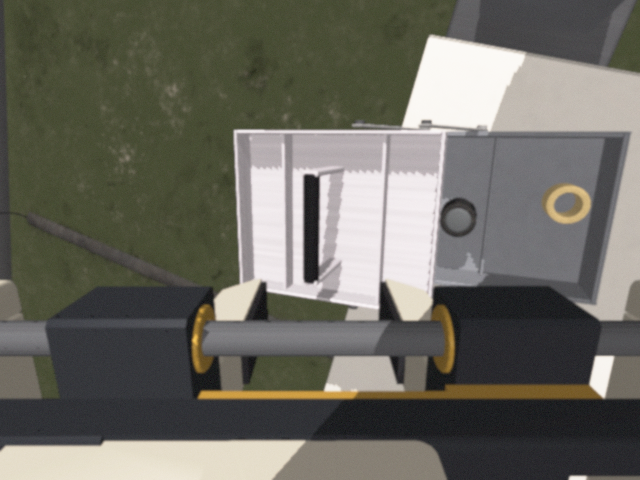

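View pics/k2.png

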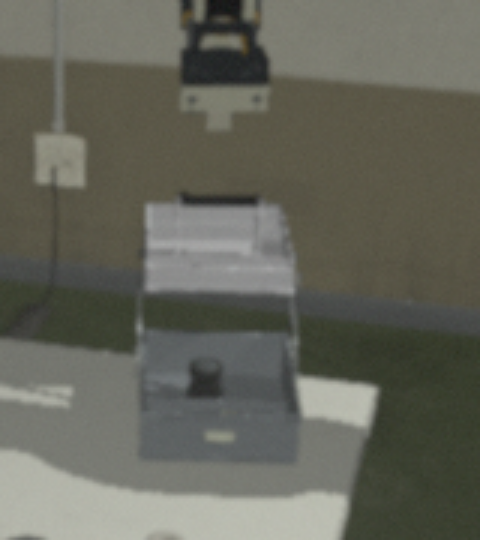

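View pics/k3.png

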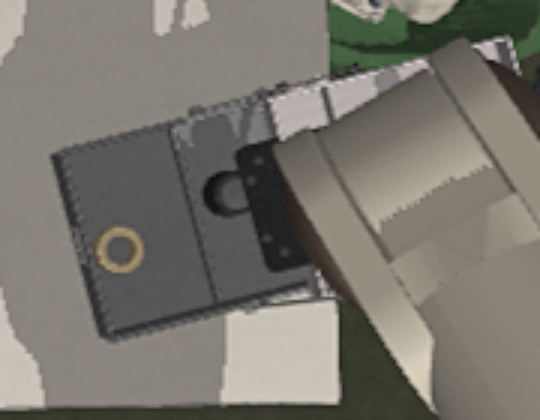

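The bar is at column 312, rows 173–283, and the loupe stands at (459,217), seen nearly end-on. Casting the bar.

Run:
```python
from g import *
s,R=rep()
a=onz("wrist",(312,173),.173,s);b=onz("wrist",(311,283),.173,s);m=(a+b)/2;print(a,b,np.linalg.norm(a-b),m)
m[2]=.170; T=m+.019*R[:,2]; print(T,(1e3*R.T@(T-s["eef_pos"])).round(1))
```

```text
t 31.8 pos [ 0.4697 -0.0762  0.2708] xyaw 104.4 z [ 0.062 -0.344 -0.937] F [ 0.3  0.2 -0.1] gap 0.0504 q [ 0.8   0.2  -1.06  1.99  0.58  1.15  1.29]
[ 0.43416017 -0.13174614  0.173     ] [ 0.51216868 -0.11306409  0.173     ] 0.08021437891269347 [ 0.47316443 -0.12240511  0.173     ]
[ 0.47435175 -0.12893915  0.15219841] [ -7.6  -5.3 129.5]
```

```bash
python3 -m pendant '[[[-0.007,-0.005,0.03],0],[[0,0,0.035],0],[[0,0,0.03],0],[[0,0,0],0],[[0,0,0],0],[[0,0,0],0],[[0,0,0],0],[[0,0,0],0]]'; python3 g.py .4743 -.129 .152 103
```

```text
clock: 32.8
eef_pos: [0.4764, -0.1148, 0.1869]
tcp_rot: [1.748, 2.249, -0.336]
force: [-0.6, -0.1, -0.1]
finger_gap: 0.05
t 32.8 pos [ 0.4764 -0.1148  0.1869] xyaw 104.5 z [ 0.071 -0.345 -0.936] F [-0.6 -0.1 -0.1] gap 0.05 q [ 0.76  0.34 -0.97  2.08  0.77  1.02  1.16]
tool delta mm [-0.1 -4.9 37.4]
turn 1.2
```

Aligned. Now I'll go the last 37 mm and grip.

```bash
python3 -m pendant '[[[0,-0.005,0.02],0],[[0,0,0.017],0],[[0,0,0],0],[[0,0,0],0],[[0,0,0],0],[[0,0,0],0],[[0,0,0],0],[[0,0,0],0]]'; python3 g.py .4743 -.129 .152 103;  python3 -m pendant '[[[0,0,0],0],[[0,0,0],0],[[0,0,0],0],[[0,0,0],0],[[0,0,0],0],[[0,0,0],0],[[0,0,0],0],[[0,0,0],0]]' 0.0 20; python3 g.py
```

```text
clock: 33.8
eef_pos: [0.4768, -0.1282, 0.1555]
tcp_rot: [1.744, 2.245, -0.332]
force: [0.1, 0.3, 0.6]
finger_gap: 0.0501
t 33.8 pos [ 0.4768 -0.1282  0.1555] xyaw 104.4 z [ 0.078 -0.347 -0.935] F [0.1 0.3 0.6] gap 0.0501 q [ 0.74  0.39 -0.93  2.11  0.86  0.96  1.11]
tool delta mm [ 1.  -2.6  3.3]
turn 1.3
clock: 34.8
eef_pos: [0.4767, -0.128, 0.1554]
tcp_rot: [1.744, 2.245, -0.332]
force: [-0.8, 0.1, -0.3]
finger_gap: 0.0113
t 34.8 pos [ 0.4767 -0.128   0.1554] xyaw 104.4 z [ 0.078 -0.346 -0.935] F [-0.8  0.1 -0.3] gap 0.0113 q [ 0.74  0.39 -0.93  2.11  0.86  0.96  1.11]
```

```bash
cat > arc.py <<'E'
import sys; from g import *
P0=np.array([.4767,-.128,.1554]); bx=np.array([.225,-.974,0]); a=1.274;L=.0943
off=lambda v: L*(np.sin(v-a)+np.sin(a))*bx+np.array([0,0,L*(np.cos(v-a)-np.cos(a))])
s,R=rep(); d=s["eef_pos"]-P0+off(1.71); X=d@bx; Z=d[2]
v=a+np.arctan2(X/L-np.sin(a),Z/L+np.cos(a)); rad=np.hypot(X/L-np.sin(a),Z/L+np.cos(a))*L
print("v",v.round(3),"radial err mm",((rad-L)*1e3).round(1),"lat",(1e3*(d@np.array([.974,.225,0]))).round(1))
cur=s["eef_pos"]; 
for vt in np.linspace(v,float(sys.argv[1]),9)[1:]:
    p=P0+off(vt)-off(1.71); print((1e3*R.T@(p-cur)).round(1)); cur=p
E
python3 arc.py 0.95
```

```text
t 34.8 pos [ 0.4767 -0.128   0.1554] xyaw 104.4 z [ 0.078 -0.346 -0.935] F [-0.8  0.1 -0.3] gap 0.0113 q [ 0.74  0.39 -0.93  2.11  0.86  0.96  1.11]
v 1.709 radial err mm -0.1 lat -0.0
[ 6.6  0.2 -6.2]
[ 7.1  0.2 -5.5]
[ 7.6  0.2 -4.8]
[ 8.   0.2 -4. ]
[ 8.3  0.2 -3.2]
[ 8.6  0.2 -2.4]
[ 8.8  0.2 -1.6]
[ 8.9  0.2 -0.8]
```

```bash
python3 -m pendant '[[[0.0065,0,-0.006],0],[[0.007,0,-0.0055],0],[[0.0075,0,-0.005],0],[[0.008,0,-0.004],0],[[0.0083,0,-0.003],0],[[0.0086,0,-0.0025],0],[[0.0088,0,-0.0015],0],[[0.009,0,-0.001],0]]'; python3 arc.py 0.4
```

```text
clock: 35.8
eef_pos: [0.4587, -0.0556, 0.158]
tcp_rot: [1.745, 2.247, -0.327]
force: [7.4, -4.8, -18.0]
finger_gap: 0.0112
t 35.8 pos [ 0.4587 -0.0556  0.158 ] xyaw 104.4 z [ 0.079 -0.343 -0.936] F [  7.4  -4.8 -18. ] gap 0.0112 q [ 0.62  0.37 -0.98  2.14  0.81  1.01  0.97]
v 0.898 radial err mm 0.4 lat -1.2
[5.9 1.4 0.6]
[5.8 0.1 0.6]
[5.8 0.1 1. ]
[5.7 0.1 1.4]
[5.6 0.1 1.7]
[5.5 0.1 2.1]
[5.3 0.1 2.4]
[5.2 0.1 2.7]
```

```bash
python3 -m pendant '[[[0.006,0.001,0.0015],0],[[0.006,0,0.001],0],[[0.006,0,0.001],0],[[0.006,0,0.0015],0],[[0.0055,0,0.002],0],[[0.0055,0,0.002],0],[[0.0053,0,0.0025],0],[[0.005,0,0.0027],0]]'; python3 arc.py 0.0
```

```text
clock: 36.8
eef_pos: [0.4497, -0.017, 0.1279]
tcp_rot: [1.744, 2.245, -0.331]
force: [1.7, -1.3, -3.9]
finger_gap: 0.0114
t 36.8 pos [ 0.4497 -0.017   0.1279] xyaw 104.4 z [ 0.078 -0.346 -0.935] F [ 1.7 -1.3 -3.9] gap 0.0114 q [ 0.5   0.44 -0.95  2.16  0.87  1.01  0.81]
v 0.365 radial err mm 0.1 lat -1.4
[3.5 1.4 2.4]
[3.5 0.1 2.5]
[3.4 0.1 2.6]
[3.3 0.1 2.8]
[3.1 0.1 2.9]
[3.  0.1 3.1]
[2.9 0.1 3.2]
[2.7 0.1 3.3]
```

```bash
python3 -m pendant '[[[0.0035,0.001,0.0025],0],[[0.0035,0,0.0025],0],[[0.0034,0,0.0027],0],[[0.0033,0,0.0028],0],[[0.0031,0,0.003],0],[[0.003,0,0.003],0],[[0.0029,0,0.0032],0],[[0.0027,0,0.0033],0]]'; python3 arc.py 0.0
```

```text
clock: 37.8
eef_pos: [0.4463, -0.0016, 0.0963]
tcp_rot: [1.743, 2.242, -0.335]
force: [-8.0, -0.1, 30.7]
finger_gap: 0.0113
t 37.8 pos [ 0.4463 -0.0016  0.0963] xyaw 104.4 z [ 0.078 -0.349 -0.934] F [-8.  -0.1 30.7] gap 0.0113 q [ 0.42  0.5  -0.91  2.18  0.94  1.    0.7 ]
v -0.012 radial err mm -0.3 lat -1.1
[ 0.1  1.1 -0.3]
[-0.1 -0.  -0.1]
[-0.1 -0.  -0.1]
[-0.1 -0.  -0.1]
[-0.1 -0.  -0.1]
[-0.1 -0.  -0.1]
[-0.1 -0.  -0.1]
[-0.1 -0.  -0.1]
```

The tray is down on its stop (v≈0, 31 N reaction). I'll ease off, release and retreat along the tool axis.

```bash
python3 -m pendant '[[[0,0,-0.001],0],[[0,0,0],0],[[0,0,0],0],[[0,0,0],0],[[0,0,0],0],[[0,0,-0.03],0],[[0,0,-0.05],0],[[0,0,-0.05],0]]' 0.05;python3 -m pendant '[[[0,0,-0.05],0],[[0.05,0,-0.02],0],[[0.06,0,-0.02],0],[[0.06,0,-0.02],0],[[0.06,0,-0.02],0],[[0.06,0,0],0],[[0.06,0,0],0],[[0,0,0],0]]'
python3 - <<'E'
from g import *
rep(); t=optics.camera("top");s=optics.camera("side")
cv2.imwrite("pics/m1.png",np.hstack([cv2.resize(t[190:330,390:530],(420,420)),cv2.resize(s[140:260,320:440],(360,420))]))
a=cv2.imread("pics/a_top.png"); d=cv2.absdiff(a,t)
k=dark(t,(450,235,495,290)); print(k[0][:3] if k else None)
for n,(x0,y0,x1,y1) in dict(knob=(322,188,346,212),flange=(325,250,355,282),box=(430,225,512,300)).items(): print(n,d[y0:y1,x0:x1].mean())
b=cv2.imread("pics/a_side.png"); print("side box diff",cv2.absdiff(b,s)[175:240,340:405].mean())
E
```

```text
clock: 38.8
eef_pos: [0.4334, 0.0435, 0.2184]
tcp_rot: [1.747, 2.246, -0.344]
force: [1.1, -0.6, 0.6]
finger_gap: 0.0498
clock: 39.8
eef_pos: [0.3465, 0.4139, 0.2167]
tcp_rot: [1.758, 2.229, -0.339]
force: [0.2, -1.0, 0.3]
finger_gap: 0.05
t 39.8 pos [0.3465 0.4139 0.2167] xyaw 103.6 z [ 0.074 -0.353 -0.933] F [ 0.2 -1.   0.3] gap 0.05 q [-0.39  0.69 -1.02  1.63  0.7   1.55  0.24]
(np.int32(210), array([473.79047619, 262.15714286]), array([467, 243,  15,  38]))
knob 18.43287037037037
flange 17.792361111111113
box 15.929430894308943
side box diff 31.86785009861933
```

View pics/m1.png

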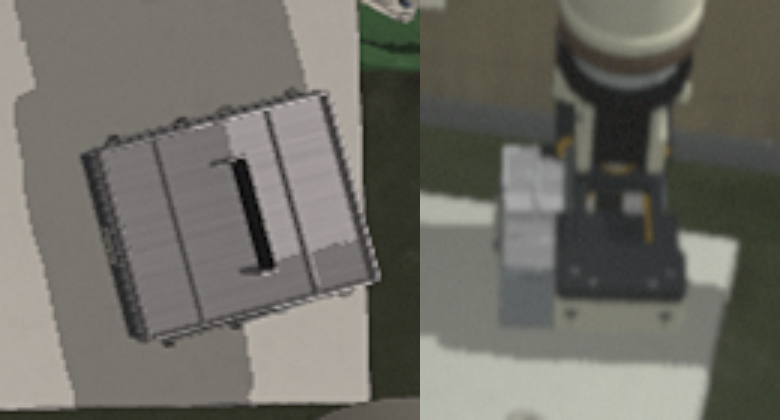

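Run:
```python
from g import *
t=optics.camera("top"); a=cv2.imread("pics/a_top.png"); cv2.imwrite("pics/m2.png",np.hstack([cv2.resize(i[180:300,250:370],(390,390)) for i in(a,t)]))
```

```text
(no output)
```

View pics/m2.png

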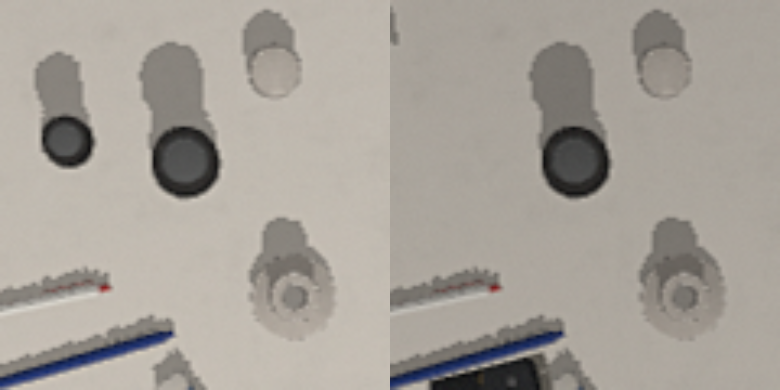

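The knob, flange and large black part sit where they were, and only the small loupe is gone. The handle's bounding box equals the starting one. Handing in.

```bash
python3 -c "
from cell import robot; print(robot.hand_in())"
```

```text
the job is handed in; nothing more can be done
None
```

I swung the tray open to its stop, stood the small black loupe in the rear bay, and lowered the tray shut while holding its handle. I handed the job in at about 40 s; no verdict was reported. The move rows could not tilt the tool, so I got a lean of about 20° by driving the wrist against its joint limit, and kept it for the placing and closing.

**Last checks:**
- **Tray:** it is closed. The handle's box in the top image is the same as at the start, and the tool path gave a swing of about 0 rad. At the stop I was pressing the handle with about 31 N.
- **Loupe:** last seen before closing, upright at box x about 31–35 mm and y about +12 mm. I have not seen it under the closed tray.
- **Bushing:** it was still in the front bay when last seen just before closing.
- **Knob and flange:** not visibly moved.
- **Gripper:** clear of everything at the end, with no contact force.

**Disagreements:** my estimates of the box centre differed by 2–3 mm between views, within what the job could absorb. During both swings the wrist force reached about 20 N partway, probably from a small error in my arc.

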